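# Hold the loose fragment over its bed for a fit photograph

## Task

In the conservation lab, first turn the turntable's black knob bit by bit until the turntable's dark steel pointer lines up with the tip of the fixed index arm, and let go of the knob. Then take the pointed stone fragment from the grey tray, lift it up over the chip guard and hold it level about one centimetre above the rim of its matching hollow in the soil block, lined up with the hollow and point to point, for the photograph: finish while still holding it there in mid-air. Touch neither the soil block and its platter nor the guard, with hand or fragment, and leave the other sherd, the brush and the jar where they lie.

Things in the scene. Friction and masses are not known exactly. Their poses are not given: they have to be found in the camera images.
- knob_grip (a point): on the axis of the turntable's knob, at the height to grip, 76 mm above the bench: a round fluted black knob, 36 mm across, 24 mm tall (12 mm above and below this point), axis vertical, on a grey housing 56 mm square whose top is 58 mm above the bench; 145 mm from the platter's axis, on the robot's side of it
- knob (a joint): turn of the knob from its start, rad, counter-clockwise from above positive, -3 to 3. The platter turns with it the same way round by one third of the angle, without backlash. The knob resists with less than 0.1 N m and stays where it is left
- turntable: the fixed grey base of the turntable with all it carries: 160 mm round and 30 mm high under the platter, with the knob housing joined on; origin on the platter's axis at bench level, x away from the knob
- platter: the turntable's aluminium disc (170 mm across, 12 mm thick, underside 32 mm above the bench) with the brown soil block on it, turned only by the knob; origin on its axis under the disc, z up, x towards its pointer and towards the pointed end of the hollow. The irregular block is about 140 by 130 mm; its highest part is the stone rim around the hollow, 88 mm above the bench
- pointer_tip (a point): tip of the flat dark steel pointer (7 mm wide) that stands out 27 mm from the platter's edge; 111.5 mm from the platter's axis, 44 mm above the bench
- index: the fixed index arm: a small grey post beyond the platter with a flat dark steel finger pointing inwards at the platter's axis; origin on the platter's axis at bench level, x from the axis to the arm. At the start the platter must turn between 0.2 and 0.6 rad counter-clockwise (seen from above) to bring its pointer to it
- index_tip (a point): inner tip of the index arm, 114 mm from the platter's axis, 44 mm above the bench: the mark for the pointer
- bed (a point): the hollow's centre, on the platter's axis, at the level of the stone rim's top (88 mm above the bench). The hollow is 8 mm deep and has the fragment's outline 2.5 mm wider all round; its long axis is the platter's x
- bed_nose (a point): the place in the hollow, at rim level, above which the fragment's point belongs, 41 mm from bed along the platter's x
- fragment: the loose stone fragment, lying flat in the tray: a house-shaped slab 24 mm thick, a 44 by 38 mm rectangle with a 90 degree point on one end, 63 mm long in all, about 0.13 kg. Origin at the centre of the rectangle, on the underside; z up, x towards the point (whose tip is 41 mm from the origin), y across the 38 mm width. Its two 44 mm long sides are parallel: the grasp
- fragment_nose (a point): lower end of the fragment's point, 41 mm from its origin along its x, on the underside
- tray: grey plastic finds tray, fixed, 300 by 190 mm, 34 mm high, walls 4 mm; its inner floor is 4 mm (a 24 mm thick fragment lying in it is 4 to 28 mm above the bench); origin under its centre, x along its length
- guard: chip guard: fixed upright aluminium sheet, 340 mm long, 4 mm thick, 120 mm high, with a 50 mm wide foot, between the tray and the turntable; origin at bench level under its middle, x along its length
- sherd: another loose sherd in the tray, to be left: a plain rectangle 50 by 30 mm, 14 mm thick; origin at the centre of its underside
- brush: wooden brush lying on the bench, to be left; origin under its middle
- jar: closed jar, 56 mm across, 80 mm high, standing on the bench, to be left; origin at the centre of its underside
There are look-alikes about, which are no part of the job. What is shaped like the index but purple is not meant.

How it is judged:
By the outcome, as a careful person would: the job done as asked, in the order asked, and still so for the second after the job is handed in, while the arm keeps its last pose, push and grip.
It also fails if it takes over 64 s, if anything falls off the work surface, if the arm or the gripper's body presses on something with over 40 N, if the wrist force passes 120 N, or if a joint passes its speed limit or range.

## Robot

A 6-joint arm with a two-finger parallel gripper is mounted at the origin on the work surface. World frame = base frame: x ahead of the robot, y to its left, z up, the work surface at z = 0. Lengths are in mm, angles in rad, forces in N, time in s.
With the tool pointing down it reaches from about 350 to 875 mm from the base axis. Payload 4.2 kg.
Tool frame: the origin (TCP) lies between the finger pads; the fingertips stand 25 mm ahead of it and the grasp point (between the pads) lies 6 mm ahead of it; z points along the fingers, y is the line along which they close (so a half turn about z gives the same grasp; the last joint's range is limited). The gripper opens to 85 mm and grips with 20 to 120 N. Pads are 22 mm wide; open, the fingers measure 114 mm over their backs; the gripper's body (76 mm by 85 mm) begins 54 mm behind the grasp point. The pads swing forward as they close: fully open they stand 13 mm farther back than shut.
Start: joints at [1.511, 0.385, 0.008, 0, -1.194, -0.259], TCP at [195.86, 593.497, 256.312] pointing down, gripper open.
Joint ranges: [-3.14, 3.14], [-1.21, 2.06], [-1.07, 1.41], [-3.16, 2.05], [-2.99, -0.16], [-3.1, 3.1]. Speed limits (rad/s): [2.79, 2.79, 3.14, 3.14, 3.14, 3.14].

## Interface

Orientations are given as a unit quaternion [x, y, z, w].
In Python, from bench import read_state, imaging, workorder, nets gives the robot as it stands.
- The arm moves only by the tool apply_moves, never from a script. Its argument "rows" is a list of rows, each an object with "hand": the opening, from -1 (shut) to 1 (fully open); "delta_pos": the shift along the tool's x, y, z in mm, a list of three; "yaw": the turn about the tool's z in rad. A call has 1 to 12 rows; each row is the pose to reach, as a shift and turn from the pose commanded when the call began, along the tool's axes at that moment; what a row does not reach only later rows make up. A row lasts 1/12 s, in which the tool goes at most 41.7 mm and 7.16 degrees, less where a joint would pass 70% of its speed; a pose out of reach is approached as far as the arm can. A call with a gripper value outside its range is refused whole. The fingers move at their own pace and stop on an object; the grip force is fixed at half the most. Time passes only in rows, so rows that repeat a pose let the fingers close. It gives the time, the measured TCP pose, the force, the opening and the grip force at its end, in the units of the state.
- read_state(): the state, without advancing time (a new reading comes with each control period).
- imaging.get_image(name): name is "side" or "top" or "wrist"; returns a dict with "pixels" (420x560x3 uint8, red, green, blue), "fx", "fy", "cx", "cy" (pixels), "dist" ([k1, k2, p1, p2, k3] as OpenCV has them; the pictures are not rectified), "xyz" and "rotation" of the camera in the world. Camera axes: x right, y down, z forward; pixel columns grow to the right and rows downward; lengths in mm; the calibration is good to about 2 mm. A picture is of the moment at which its call begins. There is no depth.
- workorder.job_done(): hands the job in; it is judged then, once.
Trained networks look in the newest picture that a camera, given by its name, has taken for a name from the list of things; names that differ only in an ending like _2 or _b are one class to them, and where a whole thing is asked for, a point or a joint stands for the part that bears it (a point fixed in the world has none). Each returns a list of dicts, best first, with "score" (0 to 1); they miss things now and then, are a little off and sometimes report something else, mostly with a low value. They report only what shows in the picture. A call takes as long as a camera call. They do not tell look-alikes from the thing itself.
- nets.find_in(camera, query): "location" ([row, column] in pixels, amid what is visible of it).
- nets.pinpoint(camera, query): "location" ([row, column] in pixels: a listed point, or the origin of a listed thing).
The state is a dict: "clock": time; "joints": joint angles; "joint_vel": joint speeds; "joint_efforts": joint torques, N m; "position": TCP position; "ee_rot": TCP orientation; "contact_force": force on the tool from outside, world axes, zero at the start; "wrist_torque": the same for the moment, N m; "gripper_width": finger opening in mm; "grasp_force": force on a finger pad.
Only numpy, scipy, OpenCV 4.12 (cv2) and the standard library are available. Lean on these libraries where they do the work, as an engineer would, in place of code of your own. Each camera call takes 0.05 s, during which the arm holds its last target. There are 200 camera calls.

## Working session

There is one attempt and no reset: what is moved stays moved. The work goes in short steps, Python scripts to look and compute and a tool call to move; the robot and the scene stay as the last step left them, time stands still between calls to the robot, and variables do not carry over. Pictures are saved under pics/ and viewed, at most 10 in all, crops included, and the job is handed in when it is done.

Besides the shell and the picture viewer there is one more tool, called after ">>>" by a JSON object that holds its "method" and its "body". apply_moves: Moves the arm, as the interface text tells. Its arguments: {"type":"object","properties":{"rows":{"type":"array"}},"required":["rows"]}

```bash
mkdir -p pics; cat > h.py <<'E'
import numpy as np, cv2
from bench import read_state, imaging, workorder, nets
def cam(n): return imaging.get_image(n)
def save(im,f,crop=None,scale=1):
    p=im["pixels"]
    if crop: r0,r1,c0,c1=crop; p=p[r0:r1,c0:c1]
    p=cv2.resize(p,None,fx=scale,fy=scale,interpolation=cv2.INTER_CUBIC)
    cv2.imwrite("pics/"+f,p[:,:,::-1])
def K(im): return np.array([[im["fx"],0,im["cx"]],[0,im["fy"],im["cy"]],[0,0,1.]])
def R(im):
    r=np.array(im["rotation"],float)
    if r.shape==(3,3): return r
    from scipy.spatial.transform import Rotation as Q
    return Q.from_quat(r).as_matrix()
def ray(im,rc):
    u=cv2.undistortPoints(np.array([[[rc[1],rc[0]]]],float),K(im),np.array(im["dist"],float)).ravel()
    return np.array(im["xyz"],float),R(im)@np.array([u[0],u[1],1])
def atz(im,rc,z):
    o,d=ray(im,rc); return o+d*(z-o[2])/d[2]
def proj(im,P):
    r=R(im); rv=cv2.Rodrigues(r.T)[0]; t=-r.T@np.array(im["xyz"],float)
    return cv2.projectPoints(np.array(P,float).reshape(-1,1,3),rv,t,K(im),np.array(im["dist"],float))[0].reshape(-1,2)[:,::-1]
E
python3 - <<'E'
from h import *
np.set_printoptions(precision=1,suppress=True)
a={n:cam(n) for n in("top","side","wrist")}
s=[a["top"],a["side"],a["wrist"]]
for n in a: print(n,np.round(a[n]["xyz"],1),np.round(R(a[n])[:,2],2))
cv2.imwrite("pics/a.png",cv2.resize(np.hstack([a["top"]["pixels"]]),(784,588))[:,:,::-1])
cv2.imwrite("pics/b.png",cv2.resize(a["side"]["pixels"],(784,588))[:,:,::-1])
Z=dict(knob_grip=76,turntable=0,platter=32,pointer_tip=44,index_tip=44,bed=88,bed_nose=88,fragment=4,fragment_nose=4,tray=0,guard=0,sherd=4,brush=0,jar=0)
for q,z in Z.items():
  for n in("top","side"):
    for d in nets.pinpoint(n,q)[:3]:
      print(q,n,round(d["score"],2),np.round(d["location"],1),atz(a[n],d["location"],z)[:2])
print(read_state())
E
```

```text
top [ 375.2   72.9 1181.5] [ 0.2 -0.  -1. ]
side [ 275.7 -691.5  948.1] [ 0.3  0.6 -0.7]
wrist [271.8 566.8 373.5] [-0.3  0.1 -0.9]
knob_grip top 0.45 [279.3 346.9] [ 441.  -111.7]
knob_grip side 0.73 [283.9 249.2] [ 448.3 -111.2]
turntable top 0.74 [227.4 349.8] [ 587.2 -147.9]
turntable side 0.9 [295.2 316.2] [ 590.7 -152. ]
turntable side 0.55 [288.4 314. ] [ 594.4 -133.6]
platter top 0.6 [225.  356.2] [ 586.7 -160. ]
platter side 0.84 [291.1 314.8] [ 582.1 -159.5]
platter side 0.62 [205.5 212.8] [459.9 183.2]
pointer_tip top 0.63 [183.6 363. ] [ 697.9 -189.4]
pointer_tip top 0.54 [206.4 144. ] [678.2 409.5]
pointer_tip side 0.91 [277.9 366.5] [ 698.2 -182.5]
index_tip top 0.42 [213.  419.1] [ 604.6 -332. ]
index_tip top 0.41 [184.4 353.3] [ 697.5 -162.6]
index_tip side 0.73 [352.5 363.3] [ 600.7 -333.3]
index_tip side 0.71 [273.7 367. ] [ 705.  -173.2]
bed top 0.93 [216.7 359.8] [ 597.4 -160.4]
bed side 0.63 [274.4 313.1] [ 579.  -152.9]
bed_nose top 0.81 [201.6 362.7] [ 636.9 -172.7]
bed_nose side 0.87 [274.9 338.7] [ 627.9 -176.4]
fragment top 0.55 [223.2 218.6] [625.3 214. ]
f
[... 515 characters left out ...]
 [279.2 224.5] [470.2 205.4]
sherd side 0.68 [204.3 216. ] [474.7 210.6]
brush top 0.78 [173.6 254.3] [762.7 106.4]
brush side 0.66 [196.  331.1] [770.1 113.8]
jar top 0.88 [208.  146.3] [684.8 416.1]
jar side 0.8 [138.4 263.5] [698.7 419.7]
jar side 0.4 [182.6 276.7] [657.1 223.5]
{'clock': 1.55, 'joints': array([ 1.5,  0.4,  0. ,  0. , -1.2, -0.3]), 'joint_vel': array([-0., -0.,  0.,  0., -0., -0.]), 'joint_efforts': array([ -0. , -39.2,  18.9,   4.2,  -0. ,  -0. ]), 'position': array([195.8, 593.5, 256.3]), 'ee_rot': array([ 1. , -0.2,  0. ,  0. ]), 'contact_force': array([-0.2,  0.1, -0.5]), 'wrist_torque': array([-0. , -0. , -0.1]), 'grasp_force': 0.0, 'gripper_width': 85.2226857881105}
```

View pics/a.png

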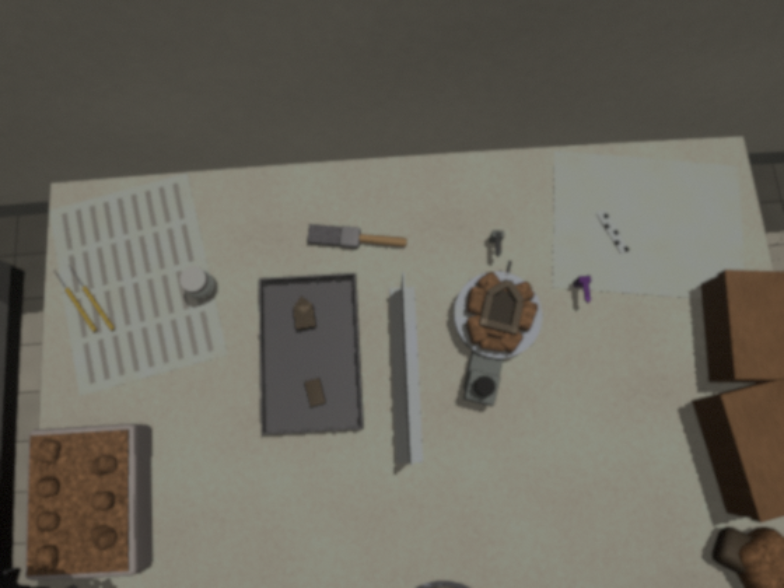

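View pics/b.png

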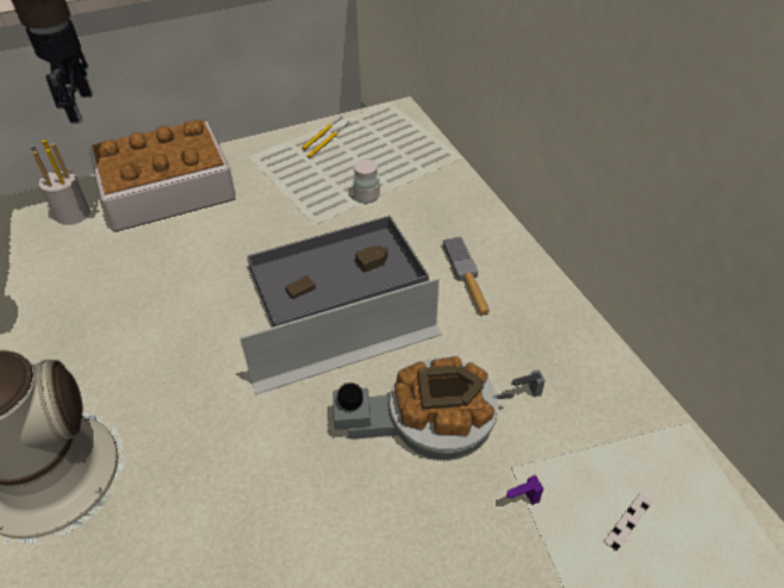

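Top: turntable at about (500,315)/1.4, grey index post at (496,240), pointer (508,267), and a purple look-alike at (585,285). The fragment (304,312) is pointed and the sherd (315,392) is plain. The guard lies between tray and turntable. The index meant is the grey one, since purple is excluded. Next: an enlarged crop and triangulation.

```bash
python3 - <<'E'
from h import *
np.set_printoptions(precision=1,suppress=True)
t=cam("top"); s=cam("side")
a=cv2.resize(t["pixels"][155:300,310:430],None,fx=3.3,fy=4*0.825,interpolation=cv2.INTER_CUBIC)
b=cv2.resize(s["pixels"][235:380,230:400],None,fx=2.3,fy=3.3*0.7,interpolation=cv2.INTER_CUBIC)
H=max(a.shape[0],b.shape[0]); f=lambda p:cv2.copyMakeBorder(p,0,H-p.shape[0],0,0,cv2.BORDER_CONSTANT)
cv2.imwrite("pics/c.png",np.hstack([f(a),f(b)])[:,:,::-1]); print(a.shape,b.shape)
def tri(p,q):
    A=[];B=[]
    for im,rc in((t,p),(s,q)):
        o,d=ray(im,rc); d/=np.linalg.norm(d); M=np.eye(3)-np.outer(d,d); A.append(M);B.append(M@o)
    return np.linalg.lstsq(np.vstack(A),np.hstack(B),rcond=None)[0]
D=dict(knob=((279.3,346.9),(283.9,249.2)),ptr=((183.6,363),(277.9,366.5)),ptrB=((190,363),(277.9,366.5)),idx=((184.4,353.3),(273.7,367)),bed=((216.7,359.8),(274.4,313.1)),nose=((201.6,362.7),(274.9,338.7)),frnose=((214.3,215.7),(183.5,277.7)),frag=((223.2,218.6),(191.6,260.4)),jar=((208,146.3),(138.4,263.5)),guard=((266.1,292),(254.1,246.2)))
for k,v in D.items(): print(k,tri(*v))
for q in("index_tip","pointer_tip","knob_grip","index","platter"):
  for n in("top","side"):
    for m in(nets.pinpoint,nets.find_in):
      print(q,n,m.__name__,[(round(d["score"],2),np.round(d["location"],1)) for d in m(n,q)[:3]])
E
```

```text
(478, 396, 3) (335, 391, 3)
knob [ 444.4 -112.    77.8]
ptr [ 694.9 -187.3   52.4]
ptrB [ 685.2 -187.4   53.6]
idx [ 705.5 -166.3   32.5]
bed [ 586.6 -157.    94.2]
nose [ 634.4 -173.    82.1]
frnose [655.8 221.2  -2.2]
frag [616.4 216.9  -7.5]
jar [689.9 413.7   5. ]
guard [490.   21.4   2.7]
index_tip top call [(0.54, array([215.4, 422. ])), (0.47, array([184.6, 355.2])), (0.21, array([229.8, 352.8]))]
index_tip top call []
index_tip side call [(0.79, array([350.1, 359.7])), (0.58, array([187.7, 261.6])), (0.55, array([273.4, 363.6]))]
index_tip side call [(0.64, array([351.8, 376.9])), (0.53, array([272.8, 381.3]))]
pointer_tip top call [(0.95, array([184.7, 363. ])), (0.47, array([205.3, 148.7]))]
pointer_tip top call [(0.87, array([227.5, 357.9])), (0.55, array([171.6, 353.7]))]
pointer_tip side call [(0.89, array([282.6, 368.1]))]
pointer_tip side call [(0.63, array([284. , 316.1])), (0.41, array([185., 264.]))]
knob_grip top call [(0.63, array([278.8, 343.7])), (0.17, array([224.3, 355.2]))]
knob_grip top call [(0.73, array([277.3, 344.7]))]
knob_grip side call [(0.73, array([282.8, 250.5]))]
knob_grip side call [(0.75, array([281.8, 250.1])), (0.57, array([203.9, 213.4]))]
index top call []
index top call [(0.55, array([203.7, 420.3]))]
index side call [(0.5, array([141.2, 264.3]))]
index side call [(0.54, array([273.6, 381.3]))]
platter top call [(0.78, array([222.6, 359.1])), (0.43, array([230.1, 352.3]))]
platter top call [(0.79, array([221.8, 356.6]))]
platter side call [(0.92, array([287.4, 314.2])), (0.37, array([205.8, 213.7])), (0.31, array([297., 314.]))]
platter side call [(0.68, array([290.9, 314.3]))]
```

View pics/c.png

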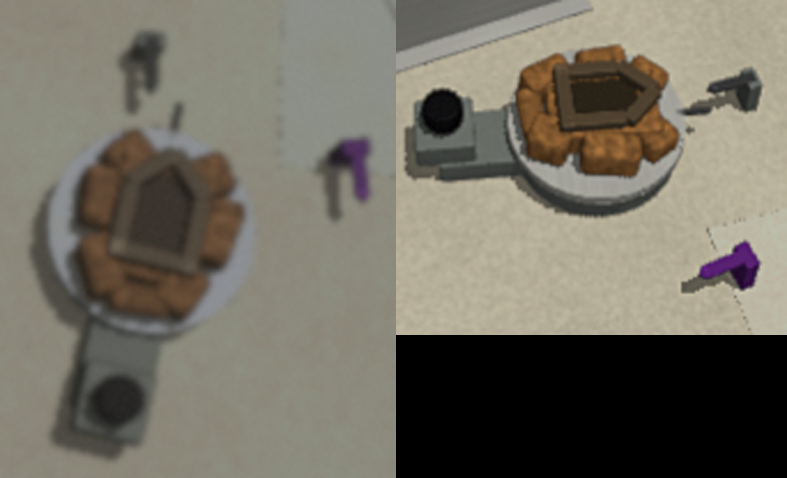

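Grey index: the finger is in the top crop at (152,88), i.e. top pixel about row 182, col 356. Purple look-alike: crop (360,170), excluded. Pointer: crop (179,105). The grey one stands beyond the platter and points at its axis, about 0.2 rad counter-clockwise of the pointer. I'll now go over the turntable for a close wrist view.

```bash
cat >> h.py <<'E'
def tool():
    s=read_state(); x,y,z,w=s["ee_rot"]
    from scipy.spatial.transform import Rotation as Q
    M=Q.from_quat([x,y,z,w]).as_matrix()
    return s,np.array(s["position"]),M,np.arctan2(M[1,0],M[0,0])
def go(P,phi=None):
    s,p,M,f=tool(); d=M.T@(np.array(P,float)-p)
    y=0 if phi is None else f-phi
    print("delta",np.round(d,1),"dist",round(float(np.linalg.norm(d)),1),"yaw",round(float((y+np.pi)%(2*np.pi)-np.pi),4),"phi",round(float(f),4),"t",s["clock"])
E
python3 - <<'E'
from h import *
s,p,M,f=tool(); print(np.round(s["ee_rot"],4),f,np.round(M,3),s["joints"])
go([560,-150,330],-3.44)
im=cam("wrist"); print(im["fx"],im["cx"],im["cy"]); print(np.round(M.T@(im["xyz"]-p),1),np.round(M.T@R(im),3))
E
```

```text
[ 0.9873 -0.1587 -0.      0.    ] -0.31882147785849346 [[ 0.95  -0.313 -0.   ]
 [-0.313 -0.95  -0.   ]
 [ 0.     0.    -1.   ]] [ 1.51057397e+00  3.84727237e-01  7.87027732e-03 -1.00788585e-05
 -1.19401206e+00 -2.58595415e-01]
delta [578.8 591.9 -73.7] dist 831.1 yaw 3.1212 phi -0.3188 t 2.65
294.78016761061906 279.38992827316036 207.32228394070256
[  80.4    1.4 -118.1] [[-0.    -0.949 -0.315]
 [ 1.    -0.     0.   ]
 [-0.001 -0.315  0.949]]
```

>>> {"method": "apply_moves", "body": {"rows": [{"hand": 0.4,"delta_pos": [290,296,-73],"yaw": 1.5},{"hand": 0.4,"delta_pos": [290,296,-73],"yaw": 1.5},{"hand": 0.4,"delta_pos": [290,296,-73],"yaw": 1.5},{"hand": 0.4,"delta_pos": [290,296,-73],"yaw": 1.5},{"hand": 0.4,"delta_pos": [290,296,-73],"yaw": 1.5},{"hand": 0.4,"delta_pos": [290,296,-73],"yaw": 1.5},{"hand": 0.4,"delta_pos": [290,296,-73],"yaw": 1.5},{"hand": 0.4,"delta_pos": [580,592,-73],"yaw": 1.6},{"hand": 0.4,"delta_pos": [580,592,-73],"yaw": 1.6},{"hand": 0.4,"delta_pos": [580,592,-73],"yaw": 1.6},{"hand": 0.4,"delta_pos": [580,592,-73],"yaw": 1.6},{"hand": 0.4,"delta_pos": [580,592,-73],"yaw": 1.6}]}}

```text
clock: 3.7
position: [414.5, 146.8, 316.2]
ee_rot: [-0.612, 0.791, 0.0, 0.001]
contact_force: [0.7, 0.7, -0.6]
gripper_width: 60.1
grasp_force: 0.0
```

```bash
python3 - <<'E'
from h import *
go([560,-150,330],-3.44); print(read_state()["joints"])
E
```

```text
delta [ 250.8 -215.4  -13.9] dist 330.9 yaw 1.6157 phi -1.8243 t 3.7
[ 7.12446453e-01  1.79035434e-02 -3.11718828e-01  5.10395001e-05
 -1.23964606e+00 -9.66016637e-01]
```

>>> {"method": "apply_moves", "body": {"rows": [{"hand": 0.4,"delta_pos": [250,-215,-14],"yaw": 1.6},{"hand": 0.4,"delta_pos": [250,-215,-14],"yaw": 1.6},{"hand": 0.4,"delta_pos": [250,-215,-14],"yaw": 1.6},{"hand": 0.4,"delta_pos": [250,-215,-14],"yaw": 1.6},{"hand": 0.4,"delta_pos": [250,-215,-14],"yaw": 1.6},{"hand": 0.4,"delta_pos": [250,-215,-14],"yaw": 1.6},{"hand": 0.4,"delta_pos": [250,-215,-14],"yaw": 1.6},{"hand": 0.4,"delta_pos": [250,-215,-14],"yaw": 1.6},{"hand": 0.4,"delta_pos": [250,-215,-14],"yaw": 1.6},{"hand": 0.4,"delta_pos": [250,-215,-14],"yaw": 1.6},{"hand": 0.4,"delta_pos": [250,-215,-14],"yaw": 1.6},{"hand": 0.4,"delta_pos": [250,-215,-14],"yaw": 1.6}]}}

```text
clock: 4.7
position: [561.2, -146.9, 329.3]
ee_rot: [0.092, 0.996, -0.0, -0.0]
contact_force: [-0.4, 0.5, 0.6]
gripper_width: 59.7
grasp_force: 0.0
```

```bash
python3 - <<'E'
from h import *
np.set_printoptions(precision=1,suppress=True)
go([560,-150,330],-3.44); print(read_state()["joints"])
im=cam("wrist"); save(im,"w1.png",None,1.4)
Z=dict(knob_grip=76,pointer_tip=44,index_tip=44,bed=88,bed_nose=88,platter=32)
for q,z in Z.items():
    for d in nets.pinpoint("wrist",q)[:2]: print(q,round(d["score"],2),np.round(d["location"],1),atz(im,d["location"],z)[:2])
E
```

```text
delta [ 0.7 -3.3 -0.7] dist 3.4 yaw 0.114 phi 2.9572 t 4.7
[ 0.   0.3  0.  -0.  -1.3 -1.8]
knob_grip 0.61 [ 80.2 293.8] [ 450.5 -110.6]
pointer_tip 0.93 [260.1 264.3] [ 692.1 -196.5]
index_tip 0.61 [260.7 282.6] [ 698.2 -169.1]
index_tip 0.61 [213.  162.3] [ 589.4 -328.4]
bed 0.56 [197.  276.5] [ 583.7 -156.4]
bed_nose 0.88 [226.8 272.4] [ 622.8 -169.3]
platter 0.85 [190.  276.8] [ 589.4 -157.6]
platter 0.29 [226.4 269.5] [ 643.5 -179.1]
```

View pics/w1.png

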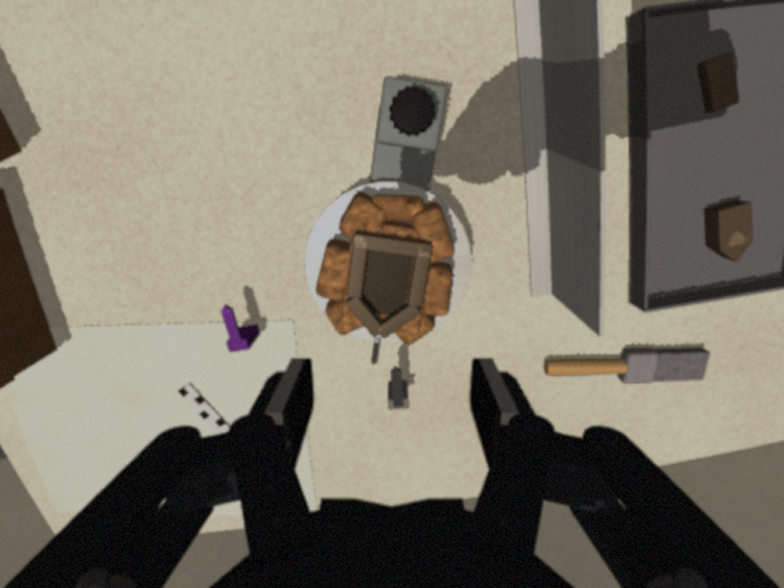

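The wrist view (×1.4) shows the knob at (413,110), platter centre near (388,262), pointer tip (375,362), grey index finger tip near (396,369), purple look-alike (235,335), and the fragment at (730,230) with its point towards +x. Now refining with a model fit.

```bash
cat > fit.py <<'E'
from h import *
from scipy.optimize import least_squares
def knobblob(im,rc,win=40,th=45):
    r,c=map(int,rc); p=im["pixels"][r-win:r+win,c-win:c+win].max(2)
    n,l,st,ce=cv2.connectedComponentsWithStats((p<th).astype(np.uint8))
    i=1+np.argmax(st[1:,4]); return ce[i][::-1]+[r-win,c-win],st[i]
def model(x):
    ax,ay,tk,tp,ti=x; u=lambda t,r,z:[ax+r*np.cos(t),ay+r*np.sin(t),z]
    return dict(knob_grip=u(tk,-145,82),pointer_tip=u(tp,111.5,44),index_tip=u(ti,114,44),bed=u(0,0,88),bed_nose=u(tp,41,88),platter=u(0,0,32))
def fit(obs,x0=(590,-157,-.3,-.29,-.1)):
    # obs: list of (im,name,rc,sigma)
    def f(x):
        m=model(x); return np.concatenate([(proj(im,m[n])[0]-rc)/s for im,n,rc,s in obs])
    r=least_squares(f,x0,loss="soft_l1"); return r.x,f(r.x).reshape(-1,2)
E
python3 - <<'E'
from fit import *
np.set_printoptions(precision=3,suppress=True)
im=cam("wrist"); t=cam("top"); s=cam("side")
kb,st=knobblob(im,(79,295)); print("knob",kb,st, atz(im,kb,82))
o=[(im,"knob_grip",kb,1),(im,"pointer_tip",np.array([258.6,267.9]),1),(im,"index_tip",np.array([263.5,282.9]),1)]
q=[]
for n,c in(("bed",(197,276)),("bed_nose",(227,272)),("platter",(190,277))):
    for d in nets.pinpoint("wrist",n):
        if np.hypot(*(np.array(d["location"])-c))<12: q.append((im,n,np.array(d["location"]),3));break
x,r=fit(o+q); print("wrist",x); print(r)
kt,st=knobblob(t,(279,345),20,40);print(kt,st)
ks,st=knobblob(s,(283,250),20,40);print(ks,st)
o2=[(t,"knob_grip",kt,1),(s,"knob_grip",ks,1),(t,"pointer_tip",np.array([186.5,364]),1),(t,"index_tip",np.array([181.7,356]),1),(s,"index_tip",np.array([272.7,365.7]),1),(t,"bed",np.array([216.7,359.8]),2),(s,"bed",np.array([274.4,313.1]),2),(t,"bed_nose",np.array([201.6,362.7]),2),(s,"bed_nose",np.array([274.9,338.7]),2)]
x,r=fit(o2); print("ts",x); print(r)
p=im["pixels"][215:315,225:345]; cv2.imwrite("pics/w2.png",cv2.resize(p,None,fx=6,fy=6,interpolation=cv2.INTER_CUBIC)[:,:,::-1])
E
```

```text
knob [ 78.802 294.822] [ 24  23  33  35 839] [ 449.41  -109.839   82.   ]
wrist [ 586.66  -155.664   -0.322   -0.307   -0.1  ]
[[-0.275  0.043]
 [ 1.045 -0.159]
 [-2.038 -0.06 ]
 [ 0.58   0.023]
 [ 0.524  0.495]
 [ 0.571 -0.06 ]]Traceback (most recent call last):
  File "<stdin>", line 11, in <module>
  File "fit.py", line 6, in knobblob
    i=1+np.argmax(st[1:,4]); return ce[i][::-1]+[r-win,c-win],st[i]
        ~~~~~~~~~^^^^^^^^^^
    return _wrapfunc(a, 'argmax', axis=axis, out=out, **kwds)
    return bound(*args, **kwds)
ValueError: attempt to get argmax of an empty sequence
```

```bash
python3 - <<'E'
from fit import *
im=cam("wrist")
p=im["pixels"][215:315,215:345]; cv2.imwrite("pics/w2.png",cv2.resize(p,None,fx=6,fy=6,interpolation=cv2.INTER_CUBIC)[:,:,::-1])
go([448.5,-110.3,150],2.5)
E
```

```text
delta [117.3  15.6 179.5] dist 215.0 yaw 0.4648 phi 2.9648 t 5.4
```

View pics/w2.png

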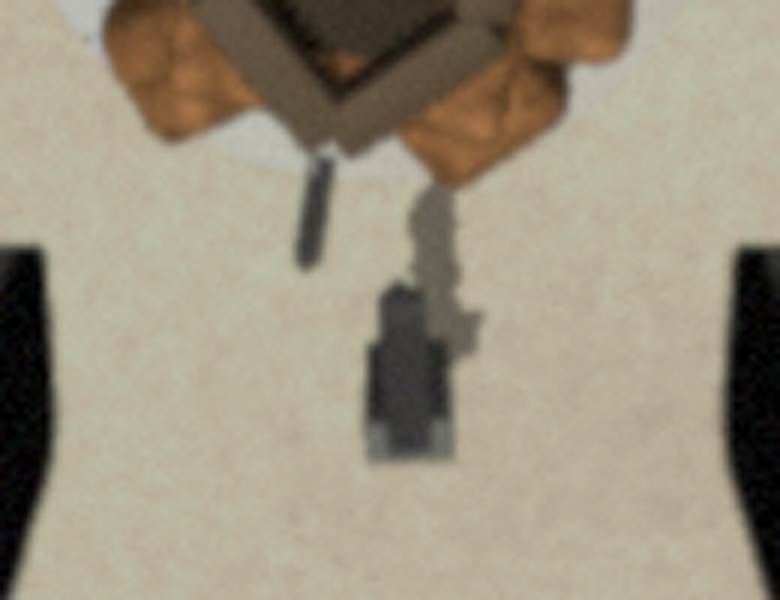

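The crop shows the pointer tip at (306,268), i.e. col 266, row 259.6, and the grey index tip at (402,284), i.e. col 282, row 262.2. The pointer has to go counter-clockwise towards it. Moving above the knob.

>>> {"method": "apply_moves", "body": {"rows": [{"hand": 0.4,"delta_pos": [117,15.5,60],"yaw": 0.46},{"hand": 0.4,"delta_pos": [117,15.5,60],"yaw": 0.46},{"hand": 0.4,"delta_pos": [117,15.5,100],"yaw": 0.46},{"hand": 0.4,"delta_pos": [117,15.5,180],"yaw": 0.46},{"hand": 0.4,"delta_pos": [117,15.5,180],"yaw": 0.46},{"hand": 0.4,"delta_pos": [117,15.5,180],"yaw": 0.46},{"hand": 0.4,"delta_pos": [117,15.5,180],"yaw": 0.46}]}}

```text
clock: 5.98
position: [443.9, -110.3, 144.8]
ee_rot: [0.314, 0.95, -0.002, -0.006]
contact_force: [-0.2, 0.1, 0.5]
gripper_width: 59.7
grasp_force: 0.0
```

```bash
python3 - <<'E'
from fit import *
np.set_printoptions(precision=2,suppress=True)
im=cam("wrist"); go([448.5,-110.3,85])
rc=proj(im,[448.5,-110.3,82])[0]; print("pred",rc)
for n in(nets.pinpoint,nets.find_in): print([(round(d["score"],2),np.array(d["location"])) for d in n("wrist","knob_grip")[:2]])
kb,st=knobblob(im,rc,60,40); print(kb,st,atz(im,kb,82))
save(im,"w3.png",None,1.2)
E
```

```text
delta [-1.3  1.3 62.9] dist 62.9 yaw 0.0 phi 2.505 t 6.0333
pred [242.97 286.59]
[]
[(0.76, array([241.5, 290.4]))]
[241.11 289.63] [  34   29   56   61 2169] [ 448.61 -107.85   82.  ]
```

View pics/w3.png

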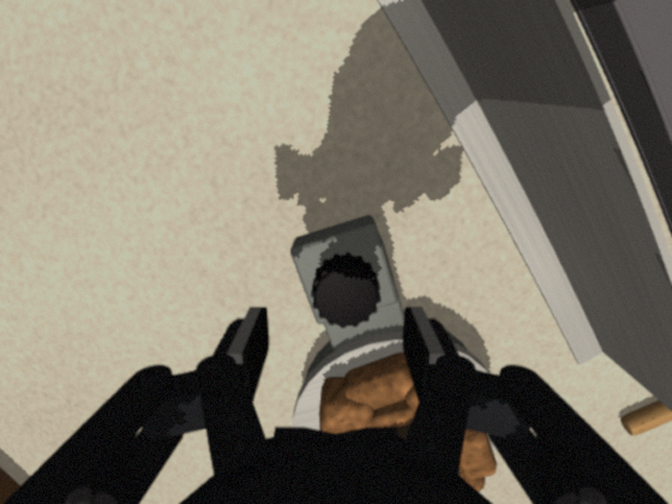

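The knob is at (347,290) in the 1.2× picture and the finger mid-line is about at x=335, so the knob lies roughly 2 mm to +y of my estimate. Descending with the correction.

>>> {"method": "apply_moves", "body": {"rows": [{"hand": 0.4,"delta_pos": [0,2.5,30],"yaw": 0},{"hand": 0.4,"delta_pos": [0,2.5,62],"yaw": 0},{"hand": 0.4,"delta_pos": [0,2.5,62],"yaw": 0},{"hand": 0.4,"delta_pos": [0,2.5,62],"yaw": 0},{"hand": 0.4,"delta_pos": [0,2.5,62],"yaw": 0}]}}

```text
clock: 6.55
position: [452.5, -108.5, 89.8]
ee_rot: [0.313, 0.95, 0.001, 0.002]
contact_force: [0.4, 0.2, 0.5]
gripper_width: 59.9
grasp_force: 0.0
```

```bash
python3 - <<'E'
from fit import *
go([448.5,-108.5,85]);print(read_state()["contact_force"],read_state()["position"])
E
```

```text
delta [ 3.2 -2.4  4.8] dist 6.2 yaw 0.0 phi 2.5053 t 6.55
[0.41783735 0.21085329 0.49694609] [ 452.49659736 -108.46415486   89.77522673]
```

>>> {"method": "apply_moves", "body": {"rows": [{"hand": 0.4,"delta_pos": [3,-2,4.5],"yaw": 0},{"hand": 0.4,"delta_pos": [3,-2,4.5],"yaw": 0},{"hand": -1,"delta_pos": [3,-2,4.5],"yaw": 0},{"hand": -1,"delta_pos": [3,-2,4.5],"yaw": 0},{"hand": -1,"delta_pos": [3,-2,4.5],"yaw": 0},{"hand": -1,"delta_pos": [3,-2,4.5],"yaw": 0},{"hand": -1,"delta_pos": [3,-2,4.5],"yaw": 0},{"hand": -1,"delta_pos": [3,-2,4.5],"yaw": 0}]}}

```text
clock: 7.22
position: [448.4, -107.4, 84.4]
ee_rot: [0.313, 0.95, 0.001, 0.002]
contact_force: [-0.2, 5.5, 5.6]
gripper_width: 34.3
grasp_force: 59.2
```

```bash
python3 - <<'E'
from fit import *
s=read_state();print(s)
E
```

```text
{'clock': 7.2167, 'joints': array([ 1.18649509e-01,  3.24575437e-01, -6.08089533e-01, -7.75945976e-04,
       -6.33737789e-01, -2.32548473e+00]), 'joint_vel': array([-0.00155222,  0.00043263,  0.00094178, -0.00130601,  0.00096432,
       -0.00049395]), 'joint_efforts': array([ -2.58381732, -26.83102012,  10.50840855,   3.14651079,
        -0.04817988,   0.05297913]), 'position': array([ 448.37326545, -107.35488453,   84.43912029]), 'ee_rot': array([0.31298163, 0.94975661, 0.00113788, 0.00189319]), 'contact_force': array([-0.22943486,  5.53365858,  5.55509154]), 'wrist_torque': array([ 1.68013378,  0.12305301, -0.04711181]), 'grasp_force': 59.206668734550476, 'gripper_width': 34.29212479043159}
```

>>> {"method": "apply_moves", "body": {"rows": [{"hand": -1,"delta_pos": [3,-2,4.5],"yaw": -0.08},{"hand": -1,"delta_pos": [0,0,0],"yaw": -0.16},{"hand": -1,"delta_pos": [0,0,0],"yaw": -0.24},{"hand": -1,"delta_pos": [0,0,0],"yaw": -0.32},{"hand": -1,"delta_pos": [0,0,0],"yaw": -0.4},{"hand": -1,"delta_pos": [0,0,0],"yaw": -0.46},{"hand": -1,"delta_pos": [0,0,0],"yaw": -0.5},{"hand": -1,"delta_pos": [0,0,0],"yaw": -0.5},{"hand": -1,"delta_pos": [0,0,0],"yaw": -0.5}]}}

```text
clock: 7.97
position: [447.8, -108.5, 84.4]
ee_rot: [0.068, 0.998, -0.0, 0.001]
contact_force: [-0.5, -1.4, 5.2]
gripper_width: 34.2
grasp_force: 65.1
```

```bash
python3 - <<'E'
from fit import *
np.set_printoptions(precision=2,suppress=True)
s,p,M,f=tool();print(f,p,s["contact_force"],s["wrist_torque"],s["grasp_force"],s["gripper_width"])
t=cam("top"); s=cam("side")
a=cv2.resize(t["pixels"][160:235,325:400],None,fx=5.2,fy=5.2,interpolation=cv2.INTER_CUBIC)
b=cv2.resize(s["pixels"][245:320,325:400],None,fx=5.2,fy=5.2,interpolation=cv2.INTER_CUBIC)
cv2.imwrite("pics/d.png",np.hstack([a,b])[:,:,::-1])
for q in("pointer_tip","index_tip","bed","bed_nose"):
  for n,im in(("top",t),("side",s)):
    for d in nets.pinpoint(n,q)[:2]:
      print(q,n,round(d["score"],2),np.round(d["location"],1),atz(im,d["location"],44 if "tip" in q else 88)[:2])
E
```

```text
3.0055989540848533 [ 447.79 -108.53   84.42] [-0.5  -1.39  5.24] [-0.29  0.15  0.11] 65.10563492774963 34.23959285132676
pointer_tip top 0.95 [185.4 359.3] [ 693.5  -178.67]
pointer_tip top 0.53 [214.9 215.8] [640.1 215.7]
pointer_tip side 0.58 [274.7 366.3] [ 702.21 -174.88]
pointer_tip side 0.52 [283.  249.3] [455.69 -87.8 ]
index_tip top 0.51 [186.7 355.3] [ 690.63 -167.29]
index_tip top 0.42 [215.8 419.8] [ 596.72 -332.81]
index_tip side 0.76 [353.7 359.3] [ 592.25 -332.27]
index_tip side 0.73 [274.7 365.6] [ 700.79 -174.24]
bed top 0.66 [218.  359.8] [ 594.03 -160.02]
bed side 0.76 [273. 314.] [ 582.34 -150.41]
bed_nose top 0.53 [281.8 227.1] [456.51 189.76]
bed_nose side 0.83 [270.3 337. ] [ 630.37 -164.38]
bed_nose side 0.21 [297.9 313.9] [ 554.25 -205.96]
```

View pics/d.png

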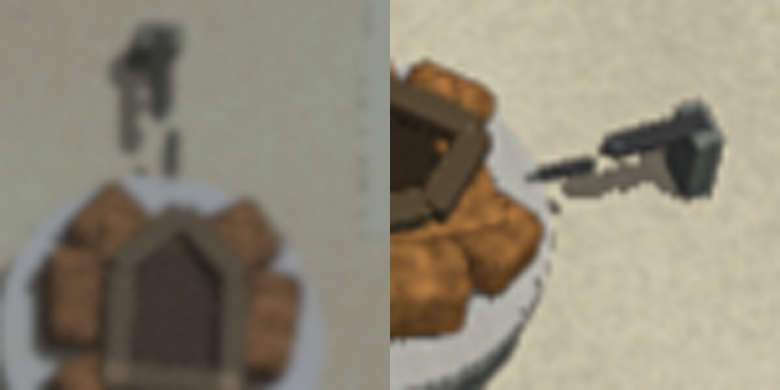

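The crop (5.2×) shows the pointer tip in top at (173,132) and the index tip at (160,118); in side they are at (593,163) and (603,148). About 0.04 rad of platter turn remains. I'll turn a bit more, let go, and check from above with the wrist camera.

>>> {"method": "apply_moves", "body": {"rows": [{"hand": -1,"delta_pos": [0,0,0],"yaw": -0.06},{"hand": -1,"delta_pos": [0,0,0],"yaw": -0.11},{"hand": -1,"delta_pos": [0,0,0],"yaw": -0.11},{"hand": -1,"delta_pos": [0,0,0],"yaw": -0.11},{"hand": 0.4,"delta_pos": [0,0,0],"yaw": -0.11},{"hand": 0.4,"delta_pos": [0,0,0],"yaw": -0.11},{"hand": 0.4,"delta_pos": [0,0,0],"yaw": -0.11},{"hand": 0.4,"delta_pos": [0,0,-30],"yaw": -0.11},{"hand": 0.4,"delta_pos": [0,0,-60],"yaw": -0.11},{"hand": 0.4,"delta_pos": [-40,0,-120],"yaw": 0.1},{"hand": 0.4,"delta_pos": [-80,0,-160],"yaw": 0.18},{"hand": 0.4,"delta_pos": [-95,0,-180],"yaw": 0.18}]}}

```text
clock: 9.47
position: [523.3, -118.8, 243.4]
ee_rot: [0.16, 0.987, 0.0, 0.0]
contact_force: [0.2, 0.7, -1.1]
gripper_width: 60.0
grasp_force: 0.0
```

>>> {"method": "apply_moves", "body": {"rows": [{"hand": 0.4,"delta_pos": [-25,0,-30],"yaw": 0.0},{"hand": 0.4,"delta_pos": [-50,0,-40],"yaw": 0.0},{"hand": 0.4,"delta_pos": [-50,0,-40],"yaw": 0.0},{"hand": 0.4,"delta_pos": [-50,0,-40],"yaw": 0.0}]}}

```text
clock: 9.8
position: [571.0, -134.3, 280.7]
ee_rot: [0.158, 0.987, 0.0, -0.0]
contact_force: [-0.3, 0.3, -0.9]
gripper_width: 59.9
grasp_force: 0.0
```

```bash
python3 - <<'E'
from fit import *
np.set_printoptions(precision=3,suppress=True)
s,p,M,f=tool();print(f,p,s["joint_vel"].round(3))
im=cam("wrist")
m=model((587.5,-156.5,-.32,-.1,-.1))
for k in m: print(k,proj(im,m[k])[0])
for q in("pointer_tip","index_tip","bed","bed_nose"):
    for d in nets.pinpoint("wrist",q)[:2]:
      print(q,round(d["score"],2),np.round(d["location"],1),atz(im,d["location"],44 if "tip" in q else 88)[:2])
np.save("w4.npy",im["pixels"]); import pickle; pickle.dump(im,open("w4.pkl","wb"))
c=proj(im,m["pointer_tip"])[0].astype(int); r0,c0=max(c[0]-80,0),c[1]-65; print("crop",r0,c0)
p=im["pixels"][r0:r0+100,c0:c0+130]; cv2.imwrite("pics/w4.png",cv2.resize(p,None,fx=6,fy=6,interpolation=cv2.INTER_CUBIC)[:,:,::-1])
E
```

```text
2.8236667145356 [ 570.994 -134.349  280.655] [ 0.006 -0.015 -0.075 -0.011 -0.    -0.   ]
knob_grip [ 67.428 265.114]
pointer_tip [273.119 286.484]
index_tip [274.667 286.863]
bed [208.196 266.449]
bed_nose [241.031 274.616]
platter [194.426 268.259]
pointer_tip 0.64 [273.5 282.8] [ 697.427 -172.625]
index_tip 0.62 [242.2 144.2] [ 595.003 -334.459]
index_tip 0.6 [275.8 285.9] [ 702.223 -169.689]
bed 0.89 [204.3 264.4] [ 582.488 -157.172]
bed 0.45 [184.  269.3] [ 562.333 -144.56 ]
bed_nose 0.72 [239.2 273.4] [ 625.661 -161.189]
crop 193 221
```

View pics/w4.png

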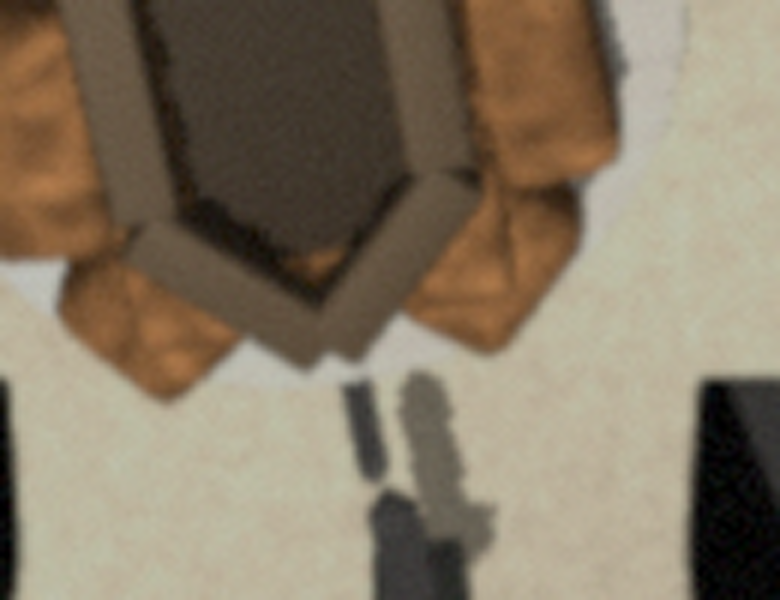

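The crop shows the pointer tip at (374,480) with its axis passing (376,492), against the index tip at (393,491). It is still about 3 mm short, i.e. about 0.09 rad of knob. Gripping again.

```bash
python3 - <<'E'
from fit import *
go([447.8,-108.5,150],3.116);go([447.8,-108.5,84.5],3.116)
E
```

```text
delta [123.3 -13.5 130.7] dist 180.2 yaw -0.2913 phi 2.8247 t 10.05
delta [123.1 -13.4 196.2] dist 232.0 yaw -0.2913 phi 2.8247 t 10.05
```

>>> {"method": "apply_moves", "body": {"rows": [{"hand": 0.4,"delta_pos": [40,-4,15],"yaw": -0.12},{"hand": 0.4,"delta_pos": [78,-8,30],"yaw": -0.24},{"hand": 0.4,"delta_pos": [112,-12,50],"yaw": -0.29},{"hand": 0.4,"delta_pos": [123,-13.5,85],"yaw": -0.29},{"hand": 0.4,"delta_pos": [123,-13.5,120],"yaw": -0.29},{"hand": 0.4,"delta_pos": [123,-13.5,150],"yaw": -0.29},{"hand": 0.4,"delta_pos": [123,-13.5,150],"yaw": -0.29},{"hand": 0.4,"delta_pos": [123,-13.5,150],"yaw": -0.29},{"hand": 0.4,"delta_pos": [123,-13.5,150],"yaw": -0.29}]}}

```text
clock: 10.8
position: [450.6, -108.8, 132.7]
ee_rot: [0.013, 1.0, -0.0, 0.001]
contact_force: [0.1, -0.2, 0.8]
gripper_width: 59.7
grasp_force: 0.0
```

```bash
python3 - <<'E'
from fit import *
go([447.8,-108.5,84.5],3.116)
E
```

```text
delta [ 2.9  0.3 48.2] dist 48.3 yaw -0.0007 phi 3.1153 t 10.8
```

>>> {"method": "apply_moves", "body": {"rows": [{"hand": 0.4,"delta_pos": [1,0.3,30],"yaw": 0},{"hand": 0.4,"delta_pos": [2,0.3,48],"yaw": 0},{"hand": 0.4,"delta_pos": [2,0.3,48],"yaw": 0},{"hand": 0.4,"delta_pos": [2,0.3,48],"yaw": 0},{"hand": -1,"delta_pos": [2,0.3,48],"yaw": 0},{"hand": -1,"delta_pos": [2,0.3,48],"yaw": 0},{"hand": -1,"delta_pos": [2,0.3,48],"yaw": 0},{"hand": -1,"delta_pos": [2,0.3,48],"yaw": 0},{"hand": -1,"delta_pos": [2,0.3,48],"yaw": 0},{"hand": -1,"delta_pos": [2,0.3,48],"yaw": 0}]}}

```text
clock: 11.63
position: [449.0, -108.9, 85.5]
ee_rot: [0.013, 1.0, -0.0, 0.002]
contact_force: [-0.6, -2.2, 5.1]
gripper_width: 34.5
grasp_force: 59.2
```

```bash
python3 - <<'E'
from fit import *
s,p,M,f=tool();print(f,p,s["contact_force"],s["wrist_torque"],s["grasp_force"],s["gripper_width"])
E
```

```text
3.1155511558523328 [ 448.98901994 -108.86902123   85.50851783] [-0.60936937 -2.15633698  5.08995206] [-0.61381541  0.22917386  0.03832164] 59.216782450675964 34.525906175343984
```

Now turn 0.09, release, and go back up to look, a little nearer this time.

>>> {"method": "apply_moves", "body": {"rows": [{"hand": -1,"delta_pos": [0,0,0],"yaw": -0.05},{"hand": -1,"delta_pos": [0,0,0],"yaw": -0.09},{"hand": -1,"delta_pos": [0,0,0],"yaw": -0.09},{"hand": -1,"delta_pos": [0,0,0],"yaw": -0.09},{"hand": 0.4,"delta_pos": [0,0,0],"yaw": -0.09},{"hand": 0.4,"delta_pos": [0,0,0],"yaw": -0.09},{"hand": 0.4,"delta_pos": [0,0,0],"yaw": -0.09},{"hand": 0.4,"delta_pos": [0,0,-30],"yaw": -0.09},{"hand": 0.4,"delta_pos": [0,0,-70],"yaw": -0.09},{"hand": 0.4,"delta_pos": [-30,0,-100],"yaw": 0.03},{"hand": 0.4,"delta_pos": [-65,6,-120],"yaw": 0.14},{"hand": 0.4,"delta_pos": [-100,12,-140],"yaw": 0.2}]}}

```text
clock: 12.63
position: [548.8, -99.2, 226.2]
ee_rot: [0.116, 0.993, 0.0, 0.002]
contact_force: [0.3, 1.0, -0.4]
gripper_width: 59.8
grasp_force: 0.0
```

>>> {"method": "apply_moves", "body": {"rows": [{"hand": 0.4,"delta_pos": [-35,10,-20],"yaw": 0.0},{"hand": 0.4,"delta_pos": [-55,15,-30],"yaw": 0.0},{"hand": 0.4,"delta_pos": [-55,15,-30],"yaw": 0.0},{"hand": 0.4,"delta_pos": [-55,15,-30],"yaw": 0.0},{"hand": 0.4,"delta_pos": [-55,15,-30],"yaw": 0.0}]}}

```text
clock: 13.05
position: [603.4, -96.8, 252.1]
ee_rot: [0.113, 0.994, 0.0, -0.001]
contact_force: [0.2, -0.1, 0.3]
gripper_width: 59.5
grasp_force: 0.0
```

```bash
python3 - <<'E'
from fit import *
import pickle
np.set_printoptions(precision=3,suppress=True)
s,p,M,f=tool();print(f,p,s["joint_vel"].round(3))
im=cam("wrist"); pickle.dump(im,open("w5.pkl","wb"))
m=model((587.5,-156.5,-.32,-.1,-.1))
for k in m: print(k,proj(im,m[k])[0])
for q in("pointer_tip","index_tip","bed","bed_nose"):
    for d in nets.pinpoint("wrist",q)[:2]:
      print(q,round(d["score"],2),np.round(d["location"],1),atz(im,d["location"],44 if "tip" in q else 88)[:2])
c=proj(im,m["pointer_tip"])[0].astype(int); r0,c0=c[0]-110,c[1]-85; print("crop",r0,c0)
p=im["pixels"][r0:r0+145,c0:c0+170]; cv2.imwrite("pics/w5.png",cv2.resize(p,None,fx=4,fy=4,interpolation=cv2.INTER_CUBIC)[:,:,::-1])
E
```

```text
2.9141615021819125 [603.44  -96.848 252.106] [-0.002 -0.012 -0.02   0.003  0.002  0.   ]
knob_grip [ 34.765 226.27 ]
pointer_tip [269.508 242.882]
index_tip [271.237 243.215]
bed [194.256 219.043]
bed_nose [231.933 226.558]
platter [181.372 228.331]
pointer_tip 0.7 [270.5 242.8] [ 699.793 -168.111]
index_tip 0.62 [271.8 240.8] [ 701.036 -171.076]
bed 0.64 [193.8 219.9] [ 587.241 -155.529]
bed_nose 0.57 [232.2 224.1] [ 628.01  -163.182]
crop 159 157
```

View pics/w5.png

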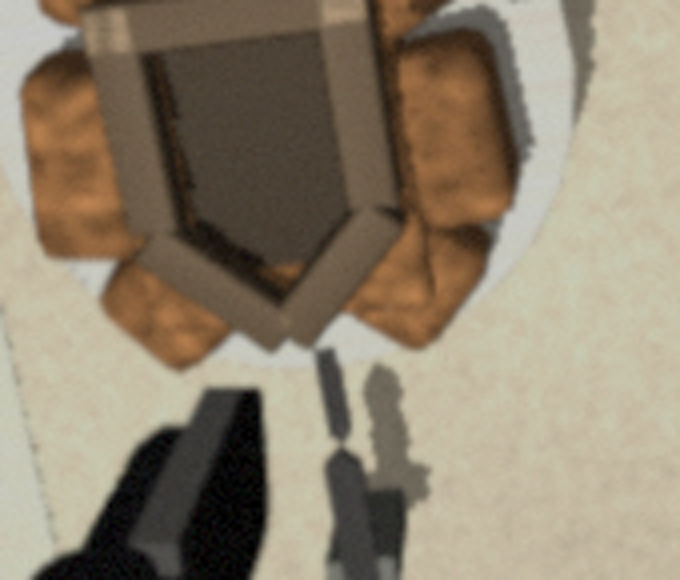

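Aligned: the pointer tip is at (341,440) and its axis extended passes (343,450), with the index tip at (345,450), so within about half a millimetre. The knob is released. The hollow's rim corners in the crop are (145,57), (320,28), (352,207), (285,303), (177,233). Fitting the bed and moving to the fragment.

```bash
python3 - <<'E'
from fit import *
import pickle
np.set_printoptions(precision=3,suppress=True)
im=pickle.load(open("w5.pkl","rb"))
c=np.array([(145,57),(320,28),(352,207),(285,303),(177,233)])[:,::-1]
px=(c+.5)/4-.5+[159,157]
loc=np.array([(-24.5,21.5),(-24.5,-21.5),(23.04,-21.5),(44.5,0),(23.04,21.5)])
# image left/right vs y: camera looks outward with x-right -> order tested both ways
for sgn in(1,-1):
  def f(x):
    C,S=np.cos(x[2]),np.sin(x[2]); l=loc*[1,sgn]
    P=np.c_[x[0]+l[:,0]*C-l[:,1]*S,x[1]+l[:,0]*S+l[:,1]*C,np.full(5,88.)]
    return (proj(im,P)-px).ravel()
  r=least_squares(f,(587,-156,-.1)); print(r.x,r.cost); print(f(r.x).reshape(-1,2))
tp=[np.array([(440.5)/4-.5+159,341.5/4-.5+157]),np.array([450.5/4-.5+159,345.5/4-.5+157])]
for q in tp: print(atz(im,q,44))
go([620,217,235],-3.0)
E
```

```text
[ 586.872 -157.584    0.02 ] 3765.7821922477356
[[ -7.928  38.356]
 [ 10.141 -47.184]
 [  9.438 -39.762]
 [ -0.562   3.076]
 [ -6.741  44.079]]
[ 586.106 -156.137   -0.093] 4.570438186344268
[[-1.119 -0.272]
 [ 0.113 -0.809]
 [ 1.436 -0.443]
 [-0.677 -0.454]
 [ 0.232  2.042]]
[ 696.944 -168.531   44.   ]
[ 700.68  -168.258   44.   ]
delta [ 55.  309.6  18.1] dist 315.0 yaw -0.3688 phi 2.9144 t 13.3
```

>>> {"method": "apply_moves", "body": {"rows": [{"hand": 0.4,"delta_pos": [55,310,0],"yaw": -0.37},{"hand": 0.4,"delta_pos": [55,310,0],"yaw": -0.37},{"hand": 0.4,"delta_pos": [55,310,0],"yaw": -0.37},{"hand": 0.4,"delta_pos": [55,310,0],"yaw": -0.37},{"hand": 0.4,"delta_pos": [55,310,0],"yaw": -0.37},{"hand": 0.4,"delta_pos": [55,310,0],"yaw": -0.37},{"hand": 0.4,"delta_pos": [55,310,18],"yaw": -0.37},{"hand": 0.4,"delta_pos": [55,310,18],"yaw": -0.37},{"hand": 0.4,"delta_pos": [55,310,18],"yaw": -0.37},{"hand": 0.4,"delta_pos": [55,310,18],"yaw": -0.37},{"hand": 0.4,"delta_pos": [55,310,18],"yaw": -0.37},{"hand": 0.4,"delta_pos": [55,310,18],"yaw": -0.37}]}}

```text
clock: 14.3
position: [621.0, 216.3, 235.9]
ee_rot: [-0.071, 0.997, 0.0, 0.0]
contact_force: [-0.3, -0.4, 1.0]
gripper_width: 59.8
grasp_force: 0.0
```

```bash
python3 - <<'E'
from fit import *
import pickle
np.set_printoptions(precision=3,suppress=True)
s,p,M,f=tool();print(f,p,s["joint_vel"].round(3))
im=cam("wrist"); pickle.dump(im,open("w6.pkl","wb"))
for q in("fragment","fragment_nose"):
    for d in nets.pinpoint("wrist",q)[:2]:
      print(q,round(d["score"],2),np.round(d["location"],1),atz(im,d["location"],4)[:2])
c=proj(im,[630,217,28])[0].astype(int); r0,c0=c[0]-55,c[1]-65; print("crop",r0,c0)
p=im["pixels"][r0:r0+110,c0:c0+130]; cv2.imwrite("pics/w6.png",cv2.resize(p,None,fx=5,fy=5,interpolation=cv2.INTER_CUBIC)[:,:,::-1])
E
```

```text
-3.0000184775972825 [620.977 216.258 235.895] [-0.007 -0.005  0.003 -0.002  0.001 -0.001]
fragment 0.71 [172.9 278.4] [611.97  212.527]
fragment_nose 0.58 [206.3 281. ] [653.484 221.67 ]
crop 138 214
```

View pics/w6.png

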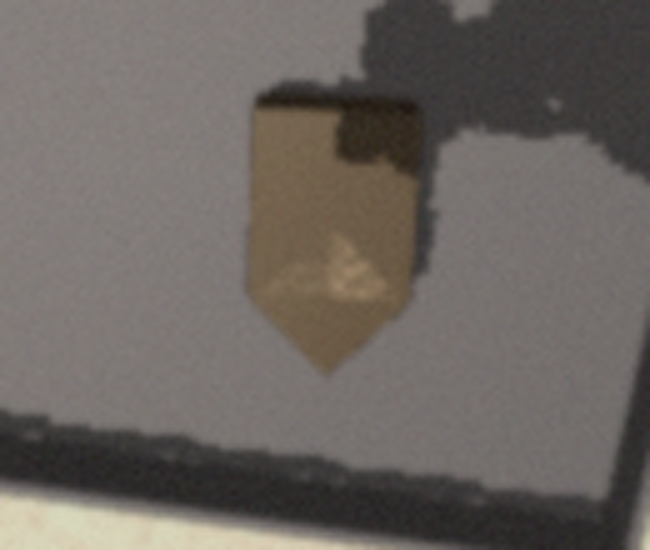

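The fragment's top-face corners in the crop are rear (255,107) and (417,104), shoulders (248,290) and (410,290), and point (328,374).

```bash
python3 - <<'E'
from fit import *
import pickle
np.set_printoptions(precision=3,suppress=True)
im=pickle.load(open("w6.pkl","rb"))
c=np.array([(255,107),(417,104),(410,290),(328,374),(248,290)])[:,::-1]
px=(c+.5)/5-.5+[138,214]
loc=np.array([(-22,-19),(-22,19),(22,19),(41,0),(22,-19)])
def f(x):
    C,S=np.cos(x[2]),np.sin(x[2]); l=loc
    P=np.c_[x[0]+l[:,0]*C-l[:,1]*S,x[1]+l[:,0]*S+l[:,1]*C,np.full(5,28.)]
    return (proj(im,P)-px).ravel()
r=least_squares(f,(614,215,.15)); print(r.x,r.cost); print(f(r.x).reshape(-1,2))
go([r.x[0],r.x[1],100],r.x[2]+np.pi)
E
```

```text
[612.151 214.542   0.122] 2.6995478666260704
[[-1.133 -1.317]
 [ 0.135  0.629]
 [ 1.09   0.573]
 [-0.449  0.164]
 [ 0.472 -0.019]]
delta [  9.2  -0.4 135.9] dist 136.3 yaw 0.0191 phi -3.0004 t 14.45
```

>>> {"method": "apply_moves", "body": {"rows": [{"hand": 0.4,"delta_pos": [9,-0.5,40],"yaw": 0.02},{"hand": 0.4,"delta_pos": [9,-0.5,80],"yaw": 0.02},{"hand": 0.4,"delta_pos": [9,-0.5,120],"yaw": 0.02},{"hand": 0.4,"delta_pos": [9,-0.5,165],"yaw": 0.02},{"hand": 0.4,"delta_pos": [9,-0.5,165],"yaw": 0.02},{"hand": 0.4,"delta_pos": [9,-0.5,165],"yaw": 0.02},{"hand": 0.4,"delta_pos": [9,-0.5,165],"yaw": 0.02}]}}

```text
clock: 15.03
position: [613.7, 215.9, 72.4]
ee_rot: [-0.062, 0.998, 0.0, 0.002]
contact_force: [0.7, -0.4, 0.3]
gripper_width: 60.1
grasp_force: 0.0
```

```bash
python3 - <<'E'
from fit import *
go([612.2,214.5,31.5],.122+np.pi)
E
```

```text
delta [ 1.8 -1.2 40.9] dist 41.0 yaw 0.0012 phi -3.0184 t 15.0333
```

>>> {"method": "apply_moves", "body": {"rows": [{"hand": 0.4,"delta_pos": [0.5,-0.5,20],"yaw": 0},{"hand": 0.4,"delta_pos": [0.5,-0.5,39],"yaw": 0},{"hand": 0.4,"delta_pos": [0.5,-0.5,39],"yaw": 0},{"hand": 0.4,"delta_pos": [0.5,-0.5,39],"yaw": 0},{"hand": 0.4,"delta_pos": [0.5,-0.5,39],"yaw": 0}]}}

```text
clock: 15.45
position: [613.4, 216.0, 34.4]
ee_rot: [-0.062, 0.998, 0.001, 0.002]
contact_force: [0.1, -0.6, 0.0]
gripper_width: 59.5
grasp_force: 0.0
```

```bash
python3 - <<'E'
from fit import *
go([612.2,214.5,31.5],.122+np.pi); print(read_state()["contact_force"])
E
```

```text
delta [ 1.4 -1.3  2.9] dist 3.4 yaw 0.0015 phi -3.0181 t 15.45
[ 0.13476334 -0.58165246  0.00841129]
```

>>> {"method": "apply_moves", "body": {"rows": [{"hand": 0.4,"delta_pos": [1,-1,2.5],"yaw": 0},{"hand": 0.4,"delta_pos": [1,-1,2.5],"yaw": 0},{"hand": -1,"delta_pos": [1,-1,2.5],"yaw": 0},{"hand": -1,"delta_pos": [1,-1,2.5],"yaw": 0},{"hand": -1,"delta_pos": [1,-1,2.5],"yaw": 0},{"hand": -1,"delta_pos": [1,-1,2.5],"yaw": 0},{"hand": -1,"delta_pos": [1,-1,2.5],"yaw": 0},{"hand": -1,"delta_pos": [1,-1,2.5],"yaw": 0}]}}

```text
clock: 16.12
position: [611.3, 214.3, 29.7]
ee_rot: [-0.062, 0.998, 0.0, 0.001]
contact_force: [-0.3, -0.0, 6.3]
gripper_width: 37.0
grasp_force: 61.9
```

```bash
python3 - <<'E'
from fit import *
go([612.2,214.5,200],.122+np.pi); s=read_state(); print(s["position"],s["contact_force"],s["grasp_force"],s["gripper_width"],s["wrist_torque"])
E
```

```text
delta [-1.200e+00  1.000e-01 -1.703e+02] dist 170.3 yaw 0.0012 phi -3.0184 t 16.1167
[611.29100502 214.33499024  29.67274406] [-0.29346405 -0.019186    6.28230252] 61.86870217323303 37.01949229546774 [0.13308687 0.31795813 0.0212765 ]
```

>>> {"method": "apply_moves", "body": {"rows": [{"hand": -1,"delta_pos": [0,0,-10],"yaw": 0},{"hand": -1,"delta_pos": [0,0,-30],"yaw": 0},{"hand": -1,"delta_pos": [0,0,-60],"yaw": 0},{"hand": -1,"delta_pos": [0,0,-100],"yaw": 0},{"hand": -1,"delta_pos": [0,0,-140],"yaw": 0},{"hand": -1,"delta_pos": [0,0,-180],"yaw": 0},{"hand": -1,"delta_pos": [0,0,-190],"yaw": 0},{"hand": -1,"delta_pos": [0,0,-190],"yaw": 0},{"hand": -1,"delta_pos": [0,0,-190],"yaw": 0}]}}

```text
clock: 16.87
position: [609.9, 213.8, 218.2]
ee_rot: [-0.061, 0.998, 0.0, -0.001]
contact_force: [-0.5, -1.6, -2.6]
gripper_width: 36.7
grasp_force: 61.2
```

```bash
python3 - <<'E'
from fit import *
go([586.5,-156.6,220],np.pi-.097); s=read_state(); print(s["position"],s["contact_force"],s["grasp_force"],s["gripper_width"],s["wrist_torque"])
im=cam("wrist"); save(im,"w7.png",(170,420,100,460),2)
import pickle; pickle.dump(im,open("w7.pkl","wb"))
for n in("fragment","fragment_nose"):print([(d["score"],d["location"]) for d in nets.pinpoint("wrist",n)[:2]])
p=np.array(s["position"]); f=np.array([1,0,0])*np.cos(.122)+np.array([0,1,0])*np.sin(.122)
print(proj(im,[p+f*41+[0,0,-1.7],p+f*41+[0,0,-25.7],p-[0,0,25.7]]))
E
```

```text
delta [  68.4 -364.8   -2. ] dist 371.1 yaw 0.2192 phi -3.0194 t 16.8667
[609.93850072 213.78531707 218.17044153] [-0.51196563 -1.5947942  -2.58568681] 61.20378255844116 36.742881404138615 [-0.05612444  0.08662796  0.0333013 ]
[(0.68, [270.4, 279.1])]
[(0.88, [329.3, 281.4])]
[[357.85475735 281.50196484]
 [326.54431014 281.2387742 ]
 [266.49281911 281.38860556]]
```

View pics/w7.png

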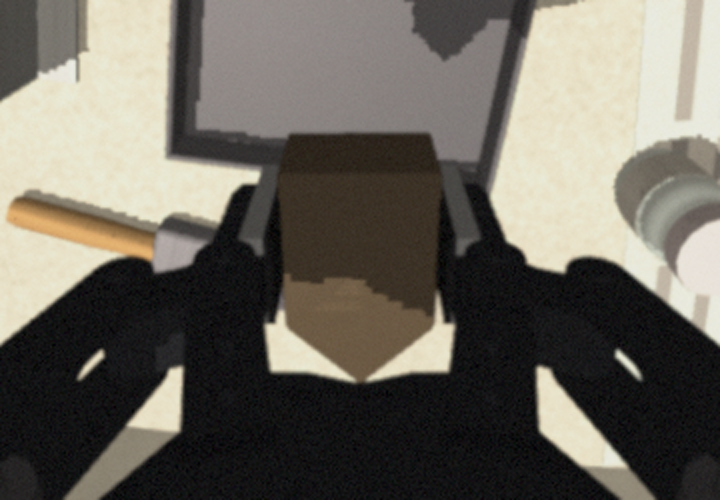

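The picture shows the fragment level in the hand, centred between the pads. Its point is at (362,382) in the crop, rear top edge at y=174, and rear bottom edge at y=134. I'll fit its pose in the tool frame. That was my last view, so from here I check by numbers only.

```bash
python3 - <<'E'
from fit import *
import pickle
from scipy.spatial.transform import Rotation as Q
np.set_printoptions(precision=3,suppress=True)
im=pickle.load(open("w7.pkl","rb")); s,p,M,f=tool()
c=np.array([(280,174),(439,174),(434,324),(362,382),(287,325),(289,134),(431,134)])[:,::-1]
px=(c+.5)/2-.5+[170,100]
loc=np.array([(-22,-19,24),(-22,19,24),(22,19,24),(41,0,24),(22,-19,24),(-22,-19,0),(-22,19,0)],float)
def f(x,full=True):
    W=Q.from_euler("zyx",[x[3],x[4],x[5]]).as_matrix()
    return (proj(im,loc@W.T+x[:3])-px).ravel()
x0=[*(p-[0,0,25.7]),.122,0,0]
g=lambda x:np.r_[f(x),(x[4:]-0)/.02,(x[2]-x0[2])/1.5]
r=least_squares(g,x0); print(r.x,r.cost); print(f(r.x).reshape(-1,2))
print("offset world",r.x[:3]-p,"tool",M.T@(r.x[:3]-p))
r4=least_squares(lambda x:f([x[0],x[1],x0[2],x[2],0,0]),[x0[0],x0[1],.12]); print("level",r4.x,r4.cost,"tool",M.T@(np.r_[r4.x[:2],x0[2]]-p))
E
```

```text
[615.483 213.669 188.872   0.129  -0.005   0.004] 2.069095642757449
[[ 0.296 -0.673]
 [-0.094  0.814]
 [ 0.587 -0.062]
 [-0.233 -0.394]
 [ 0.336  0.382]
 [-0.255  0.656]
 [-0.618 -0.76 ]]
offset world [  6.006   0.331 -26.801] tool [-6.148 -0.355 26.769]
level [614.711 213.514   0.128] 3.095840335501233 tool [-5.357 -0.417 25.672]
```

```bash
cat > hold.py <<'E'
from fit import *
from scipy.spatial.transform import Rotation as Q
B=np.array([[0,-.949,-.315],[1,0,0],[0,-.315,.949]])
def tcp_of(im):
    M=R(im)@B.T; return im["xyz"]-M@np.array([80.4,1.4,-118.1]),M
E
python3 - <<'E'
from hold import *
import pickle
np.set_printoptions(precision=2,suppress=True)
im=pickle.load(open("w7.pkl","rb")); print("w7",tcp_of(im)[0])
for k in("w5","w6"): print(k,tcp_of(pickle.load(open(k+".pkl","rb")))[0])
for i in range(4):
    a=read_state(); j=cam("wrist"); print(a["clock"],a["position"],tcp_of(j)[0],a["joint_vel"],a["contact_force"])
p,M=tcp_of(im)
c=np.array([(280,174),(439,174),(434,324),(362,382),(287,325),(289,134),(431,134)])[:,::-1]
px=(c+.5)/2-.5+[170,100]
loc=np.array([(-22,-19,24),(-22,19,24),(22,19,24),(41,0,24),(22,-19,24),(-22,-19,0),(-22,19,0)],float)
def f(x): return (proj(im,loc@Q.from_euler("zyx",x[3:]).as_matrix().T+x[:3])-px).ravel()
x0=np.r_[p-[0,0,25.7],.122,0,0]
for sp,sz in((.02,1.5),(1e-4,1.5),(.2,10)):
  r=least_squares(lambda x:np.r_[f(x),x[4:]/sp,(x[2]-x0[2])/sz],x0); print(r.x,r.cost,"tool",M.T@(r.x[:3]-p))
E
```

```text
w7 [608.5  211.09 218.22]
w5 [601.53 -99.29 252.18]
w6 [619.57 213.55 235.96]
17.0167 [609.48 213.34 215.67] [608.03 210.66 215.73] [ 0.    0.    0.01  0.01  0.   -0.  ] [ 0.55 -0.02 -1.3 ]
17.0667 [609.73 213.42 215.89] [608.29 210.75 215.94] [ 0.   -0.    0.01  0.01 -0.   -0.  ] [-0.25  0.58 -2.48]
17.1167 [609.98 213.59 216.26] [608.55 210.87 216.33] [ 0.   -0.01  0.01  0.   -0.    0.  ] [ 0.51  0.08 -1.25]
17.1667 [610.24 213.68 216.7 ] [608.79 210.99 216.78] [-0.   -0.01  0.01  0.   -0.    0.  ] [ 0.09  0.29 -1.6 ]
[614.99 213.61 189.56   0.13  -0.     0.  ] 4.359714005998753 tool [-6.78  1.71 28.64]
[614.94 213.54 189.61   0.13  -0.     0.  ] 4.411655426329189 tool [-6.71  1.65 28.59]
[615.9  213.77 188.35   0.13  -0.01   0.01] 1.6335744984328442 tool [-7.7   1.76 29.85]
```

The arm sways by a millimetre or two after moves, and the camera has a small constant bias, about (−1.0, −1.2) mm. I'll carry the fragment over the guard to above the hollow with these corrections, then measure fragment against rim directly there.

```bash
python3 - <<'E'
from hold import *
go([585,-155.2,217],np.pi-.097);go([585,-155.2,150],np.pi-.097)
E
```

```text
delta [  70.4 -363.1    0.8] dist 369.9 yaw 0.2198 phi -3.0188 t 17.2167
delta [  70.2 -363.    67.8] dist 375.9 yaw 0.2198 phi -3.0188 t 17.2167
```

>>> {"method": "apply_moves", "body": {"rows": [{"hand": -1,"delta_pos": [3,-15,0],"yaw": 0.01},{"hand": -1,"delta_pos": [9,-45,0],"yaw": 0.03},{"hand": -1,"delta_pos": [16,-80,0],"yaw": 0.05},{"hand": -1,"delta_pos": [23,-117,0],"yaw": 0.07},{"hand": -1,"delta_pos": [30,-154,0],"yaw": 0.09},{"hand": -1,"delta_pos": [37,-191,0],"yaw": 0.12},{"hand": -1,"delta_pos": [44,-228,0],"yaw": 0.14},{"hand": -1,"delta_pos": [51,-265,0],"yaw": 0.16},{"hand": -1,"delta_pos": [58,-300,0],"yaw": 0.18},{"hand": -1,"delta_pos": [64,-330,0],"yaw": 0.2},{"hand": -1,"delta_pos": [68,-352,0],"yaw": 0.22},{"hand": -1,"delta_pos": [70,-363,0],"yaw": 0.22}]}}

```text
clock: 18.22
position: [584.8, -158.0, 218.5]
ee_rot: [0.051, 0.999, -0.0, -0.0]
contact_force: [-0.2, 0.5, -1.1]
gripper_width: 36.8
grasp_force: 61.1
```

>>> {"method": "apply_moves", "body": {"rows": [{"hand": -1,"delta_pos": [0,0,10],"yaw": 0},{"hand": -1,"delta_pos": [0,0,25],"yaw": 0},{"hand": -1,"delta_pos": [0,0,42],"yaw": 0},{"hand": -1,"delta_pos": [0,0,55],"yaw": 0},{"hand": -1,"delta_pos": [0,0,63],"yaw": 0},{"hand": -1,"delta_pos": [0,0,67],"yaw": 0},{"hand": -1,"delta_pos": [0,0,67],"yaw": 0},{"hand": -1,"delta_pos": [0,0,67],"yaw": 0},{"hand": -1,"delta_pos": [0,0,67],"yaw": 0},{"hand": -1,"delta_pos": [0,0,67],"yaw": 0},{"hand": -1,"delta_pos": [0,0,67],"yaw": 0},{"hand": -1,"delta_pos": [0,0,67],"yaw": 0}]}}

```text
clock: 19.22
position: [586.0, -154.9, 152.3]
ee_rot: [0.049, 0.999, 0.0, 0.001]
contact_force: [0.3, -0.4, -1.7]
gripper_width: 37.0
grasp_force: 61.2
```

```bash
python3 - <<'E'
from hold import *
import pickle
np.set_printoptions(precision=2,suppress=True,linewidth=200)
go([585,-155.2,124],np.pi-.097); s=read_state(); print(s["position"],s["grasp_force"],s["contact_force"])
im=cam("wrist"); pickle.dump(im,open("w8.pkl","wb"))
s,p,M,f=tool()
th=-.097; u=np.array([np.cos(th),np.sin(th),0]); v=np.array([-u[1],u[0],0]); b=np.array([587.5-1,-155.4-1.2,88])
loc=np.array([(-34,0),(-24.5,21.5),(-24.5,-21.5),(23,-21.5),(44.5,0),(23,21.5)])
print("hollow",proj(im,[b+u*x+v*y for x,y in loc]))
F=p+u*2.5-[1,1.2,0]
for z in(-25.7,-1.7): print("frag",proj(im,[F+u*x+v*y+[0,0,z] for x,y in((-22,19),(-22,-19),(22,-19),(41,0),(22,19))]))
c0=int(proj(im,[F-u*22-[0,0,25]])[0][1])
P=im["pixels"].astype(int)
for c in(c0-15,c0,c0+15): print(c,[tuple(x) for x in P[150:290:2,c-1:c+2].mean(1).astype(int).tolist()])
for q in("bed","bed_nose","fragment","fragment_nose"): print(q,[(round(d["score"],2),np.array(d["location"])) for d in nets.pinpoint("wrist",q)[:2]])
E
```

```text
delta [ 0.9 -0.4 28.3] dist 28.3 yaw -0.0003 phi 3.0443 t 19.2167
[ 585.96 -154.88  152.29] 61.19873285293579 [ 0.3  -0.36 -1.71]
hollow [[189.42 278.88]
 [203.57 311.99]
 [203.59 245.81]
 [268.   248.37]
 [293.99 279.  ]
 [267.99 309.57]]
frag [[231.63 315.29]
 [231.65 243.57]
 [301.43 246.73]
 [327.8  279.47]
 [301.42 312.2 ]]
frag [[252.51 321.33]
 [252.53 237.47]
 [330.51 241.83]
 [359.23 279.46]
 [330.51 317.06]]
264 [(130, 91, 57), (118, 82, 52), (118, 83, 51), (118, 82, 51), (110, 76, 46), (91, 63, 39), (76, 52, 32), (71, 50, 30), (108, 75, 45), (137, 96, 60), (144, 101, 62), (141, 99, 62), (141, 99, 62), (119, 82, 51), (108, 75, 46), (65, 47, 31), (44, 36, 27), (76, 63, 48), (111, 94, 75), (120, 103, 81), (122, 103, 83), (75, 63, 48), (58, 48, 36), (58, 47, 37), (55, 46, 35), (54, 45, 33), (51, 43, 31), (32, 28, 20), (28, 22, 12), (31, 26, 18), (29, 23, 17), (29, 25, 18), (27, 23, 16), (28, 23, 16), (31, 26, 19), (27, 24, 16), (28, 24, 16), (31, 23, 19), (27, 22, 14), (27, 19, 10), (33, 25, 17), (67, 56, 43), (72, 61, 48), (56, 47, 36), (38, 31, 23), (43, 38, 30), (40, 34, 25
[... 1806 characters left out ...]
(29, 23, 18), (28, 26, 16), (30, 25, 18), (29, 25, 16), (29, 23, 17), (32, 24, 22), (32, 25, 17), (31, 23, 18), (32, 24, 19), (35, 31, 22), (40, 34, 27), (41, 34, 24), (40, 32, 24), (41, 33, 25), (41, 35, 25), (41, 32, 25), (40, 34, 24), (42, 36, 28), (38, 32, 22), (47, 40, 27), (55, 44, 34), (54, 43, 32), (56, 46, 35), (54, 45, 37), (57, 47, 35), (54, 44, 31), (53, 44, 34), (56, 47, 34), (54, 45, 34), (53, 44, 32), (58, 46, 37), (55, 46, 34), (54, 45, 32), (58, 47, 37), (55, 44, 34), (56, 45, 34)]
bed [(0.61, array([236.7, 279.1]))]
bed_nose []
fragment [(0.97, array([272.2, 277.5])), (0.68, array([ 82.8, 477.7]))]
fragment_nose [(0.66, array([328.2, 284. ])), (0.59, array([211.8, 280.2]))]
```

The column profile gives the rim bar's rear inner edge at row 203.3 (predicted 203.6, so the bed estimate is good). The fragment's rear bottom edge is at row 236.5 and its top edge at 257, against predictions of 231.6 and 252.5. It therefore sits about 2.8 mm too far forward: correct that and go lower.

>>> {"method": "apply_moves", "body": {"rows": [{"hand": -1,"delta_pos": [1,0,3],"yaw": 0},{"hand": -1,"delta_pos": [2,0,8],"yaw": 0},{"hand": -1,"delta_pos": [3,0,14],"yaw": 0},{"hand": -1,"delta_pos": [3,0,18],"yaw": 0},{"hand": -1,"delta_pos": [3,0,21],"yaw": 0},{"hand": -1,"delta_pos": [3,0,22],"yaw": 0},{"hand": -1,"delta_pos": [3,0,22],"yaw": 0},{"hand": -1,"delta_pos": [3,0,22],"yaw": 0},{"hand": -1,"delta_pos": [3,0,22],"yaw": 0},{"hand": -1,"delta_pos": [3,0,22],"yaw": 0},{"hand": -1,"delta_pos": [3,0,22],"yaw": 0},{"hand": -1,"delta_pos": [3,0,22],"yaw": 0}]}}

```text
clock: 20.47
position: [582.8, -154.6, 129.9]
ee_rot: [0.049, 0.999, -0.0, 0.0]
contact_force: [-0.5, -0.7, -2.0]
gripper_width: 37.1
grasp_force: 61.2
```

>>> {"method": "apply_moves", "body": {"rows": [{"hand": -1,"delta_pos": [0,0,0],"yaw": 0},{"hand": -1,"delta_pos": [0,0,0],"yaw": 0},{"hand": -1,"delta_pos": [0,0,0],"yaw": 0},{"hand": -1,"delta_pos": [0,0,0],"yaw": 0},{"hand": -1,"delta_pos": [0,0,0],"yaw": 0},{"hand": -1,"delta_pos": [0,0,0],"yaw": 0},{"hand": -1,"delta_pos": [0,0,0],"yaw": 0},{"hand": -1,"delta_pos": [0,0,0],"yaw": 0},{"hand": -1,"delta_pos": [0,0,0],"yaw": 0},{"hand": -1,"delta_pos": [0,0,0],"yaw": 0},{"hand": -1,"delta_pos": [0,0,0],"yaw": 0},{"hand": -1,"delta_pos": [0,0,0],"yaw": 0}]}}

```text
clock: 21.47
position: [582.8, -154.6, 129.8]
ee_rot: [0.049, 0.999, 0.0, 0.0]
contact_force: [0.3, 1.2, -1.0]
gripper_width: 37.0
grasp_force: 61.2
```

```bash
cat > chk.py <<'E'
from hold import *
import pickle
np.set_printoptions(precision=1,suppress=True,linewidth=200)
def steps(l,o,th=4):
    g=np.convolve(l,[1,1,0,-1,-1],"valid")/2; i=[k for k in range(1,len(g)-1) if abs(g[k])>th and abs(g[k])>=abs(g[k-1]) and abs(g[k])>abs(g[k+1])]
    return [(o+k+2,int(l[k]),int(l[k+4])) for k in i]
go([582.2,-154.9,124],np.pi-.097); s=read_state(); print(s["position"],s["grasp_force"],s["contact_force"])
im=cam("wrist"); pickle.dump(im,open("w9.pkl","wb"))
s,p,M,f=tool()
th=-.097; u=np.array([np.cos(th),np.sin(th),0]); v=np.array([-u[1],u[0],0]); b=np.array([586.5,-156.6,88])
print("hollow",proj(im,[b+u*x+v*y for x,y in((-33,0),(-24.5,21.5),(-24.5,-21.5),(23,-21.5),(23,21.5))]).tolist())
F=p+u*5.3-[1,1.2,0]
for z in(-25.7,-1.7): print("frag",proj(im,[F+u*x+v*y+[0,0,z] for x,y in((-22,19),(-22,-19),(22,-19),(41,0),(22,19))]).round(1).tolist())
G=cv2.GaussianBlur(im["pixels"],(3,3),0).astype(float).mean(2)
for c in(255,267,279,291,303): print("col",c,steps(G[150:290,c-1:c+2].mean(1),150))
for r in range(165,261,8): print("row",r,steps(G[r-1:r+2,215:345].mean(0),215))
E
python3 chk.py
```

```text
delta [ 0.6 -0.4  5.8] dist 5.8 yaw -0.0002 phi 3.0444 t 21.4667
[ 582.8 -154.6  129.8] 61.1995804309845 [ 0.3  1.2 -1. ]
hollow [[206.82598692868322, 278.80724844485957], [220.71120715230896, 315.8400748135692], [220.72648788592943, 241.81793317862858], [290.5972694793889, 245.03842438384697], [290.59930417374505, 312.7875217327077]]
frag [[236.8, 315.1], [236.8, 243.7], [305.8, 246.9], [331.9, 279.5], [305.8, 312.0]]
frag [[258.4, 321.1], [258.4, 237.7], [335.3, 242.0], [363.7, 279.4], [335.3, 316.8]]
col 255 [(154, 106, 91), (157, 90, 112), (172, 122, 102), (182, 91, 110), (191, 116, 70), (194, 79, 36), (199, 37, 91), (206, 100, 59), (220, 46, 27), (236, 25, 33), (256, 33, 44)]
col 267 [(155, 118, 108), (170, 94, 48), (178, 53, 107), (188, 108, 70), (194, 64, 34), (198, 34, 44), (220, 45, 25), (237, 26, 34), (256, 33, 43)]
col 279 [(160, 113, 101), (169, 86, 46), (177, 55, 90), (186, 88, 61), (194, 60, 35), (199, 35, 47), (220, 43, 24), (236, 24, 32), (257, 36, 46)]
col 291 [(154, 107, 114), (163, 95, 56), (170, 43, 52), (177, 51, 60), (185, 62, 78), (194, 76, 36), (199, 36, 46), 
[... 947 characters left out ...]
3, 60), (307, 50, 60), (314, 65, 51), (320, 52, 62), (324, 62, 68)]
row 197 [(338, 43, 80)]
row 205 [(239, 46, 108), (257, 87, 47), (340, 44, 69)]
row 213 [(218, 52, 45), (340, 45, 63)]
row 221 [(218, 62, 44), (240, 45, 37), (246, 42, 31), (311, 33, 44), (314, 41, 39), (317, 37, 44), (340, 45, 54)]
row 229 [(219, 126, 46), (240, 45, 34), (246, 37, 24), (311, 24, 47), (314, 44, 39), (317, 36, 45), (339, 44, 64)]
row 237 [(219, 116, 48), (241, 44, 33), (246, 34, 30), (317, 36, 46), (338, 44, 70)]
row 245 [(220, 119, 46), (241, 45, 33), (318, 34, 44), (337, 44, 61)]
row 253 [(219, 129, 90), (223, 90, 97), (226, 99, 80), (231, 81, 62), (239, 61, 34), (320, 36, 61), (328, 62, 47), (336, 46, 101)]
```

Rim rear edge at row 220.2 and fragment rear bottom at 236.3 are parallel across all columns, so the yaw is right. Hollow centre column is 278.5 and fragment's is 279.5. Small correction remaining (+0.7 x, −0.5 y), then the last 5.5 mm down.

>>> {"method": "apply_moves", "body": {"rows": [{"hand": -1,"delta_pos": [0.3,-0.2,1],"yaw": 0},{"hand": -1,"delta_pos": [0.7,-0.5,2.5],"yaw": 0},{"hand": -1,"delta_pos": [0.7,-0.5,4],"yaw": 0},{"hand": -1,"delta_pos": [0.7,-0.5,5],"yaw": 0},{"hand": -1,"delta_pos": [0.7,-0.5,5.5],"yaw": 0},{"hand": -1,"delta_pos": [0.7,-0.5,5.5],"yaw": 0},{"hand": -1,"delta_pos": [0.7,-0.5,5.5],"yaw": 0},{"hand": -1,"delta_pos": [0.7,-0.5,5.5],"yaw": 0},{"hand": -1,"delta_pos": [0.7,-0.5,5.5],"yaw": 0},{"hand": -1,"delta_pos": [0.7,-0.5,5.5],"yaw": 0},{"hand": -1,"delta_pos": [0.7,-0.5,5.5],"yaw": 0},{"hand": -1,"delta_pos": [0.7,-0.5,5.5],"yaw": 0}]}}

```text
clock: 22.52
position: [582.0, -155.0, 124.3]
ee_rot: [0.049, 0.999, 0.0, 0.0]
contact_force: [0.7, -0.3, -1.3]
gripper_width: 36.7
grasp_force: 61.2
```

```bash
python3 chk.py | grep -v "^row 1[6-9]"; python3 - <<'E'
from h import *
np.set_printoptions(precision=1,suppress=True)
for n in("top","side"):
    im=cam(n)
    for q,z in(("bed",88),("fragment",98),("bed_nose",88),("fragment_nose",98),("pointer_tip",44),("index_tip",44)):
        print(n,q,[(round(d["score"],2),atz(im,d["location"],z)[:2]) for d in nets.pinpoint(n,q)[:2]])
E
```

```text
delta [-0.2  0.1  0.3] dist 0.3 yaw -0.0002 phi 3.0444 t 22.5167
[ 582.  -155.   124.3] 61.19784951210022 [ 0.7 -0.3 -1.3]
hollow [[211.08608019977555, 279.6790069325866], [225.30976016982032, 317.7962774649564], [225.32581520917284, 241.5731094790584], [296.6457922977088, 244.9206266804061], [296.6424362884942, 314.47177425068156]]
frag [[236.8, 315.1], [236.8, 243.8], [305.8, 246.9], [331.9, 279.5], [305.8, 312.1]]
frag [[258.3, 321.1], [258.3, 237.8], [335.3, 242.1], [363.6, 279.5], [335.3, 316.9]]
col 255 [(156, 107, 88), (160, 88, 114), (175, 124, 103), (180, 101, 91), (185, 90, 111), (194, 120, 76), (198, 76, 34), (203, 37, 77), (207, 77, 52), (225, 42, 24), (236, 25, 33), (256, 34, 45)]
col 267 [(157, 120, 111), (173, 92, 48), (181, 52, 106), (192, 106, 64), (198, 61, 35), (203, 35, 46), (225, 46, 26), (236, 22, 32), (256, 33, 45)]
col 279 [(162, 113, 101), (172, 86, 48), (181, 59, 98), (187, 105, 68), (198, 60, 35), (203, 36, 44), (225, 45, 25), (236, 23, 33), (256, 34, 44)]
col 291 [(154, 104, 110), (164, 101, 60), (174, 45, 51), (180, 51, 63), (188, 64, 78), (198, 76, 35), 
[... 558 characters left out ...]
52), (240, 45, 34), (318, 35, 46), (340, 44, 70)]
row 253 [(219, 120, 50), (231, 47, 63), (239, 62, 35), (320, 36, 61), (328, 62, 47), (340, 45, 64)]
top bed [(0.75, array([ 586.7, -162.3]))]
top fragment [(0.39, array([ 593.2, -162.7]))]
top bed_nose []
top fragment_nose []
top pointer_tip []
top index_tip [(0.55, array([ 601.8, -335.8])), (0.54, array([ 699.4, -168.6]))]
side bed []
side fragment [(0.67, array([ 579.3, -149. ])), (0.26, array([521.2, 116.7]))]
side bed_nose [(0.22, array([469.8, -33.8]))]
side fragment_nose [(0.63, array([ 624.1, -164.7])), (0.52, array([ 586.3, -153.9]))]
side pointer_tip []
side index_tip [(0.63, array([ 594.1, -332.6])), (0.62, array([ 699.7, -175.6]))]
```

```bash
python3 -c "
from h import *
s=read_state(); print(s['clock'],s['position'],s['joint_vel'].round(3),s['grasp_force']); print(workorder.job_done())"
```

```text
23.2667 [ 582.00387304 -155.01815334  124.24386407] [-0.     0.002 -0.002 -0.     0.001 -0.001] 61.19931221008301
the job is handed in; nothing more can be done
None
```

Handed in at about 23 s (no verdict came back): the pointer is within about 0.5 mm of the grey index, the knob is released, and by measurement the fragment is held level about 10 mm above the hollow's rim, aligned to about 0.5 mm in length and width; I viewed 11 pictures, one over the limit of 10.

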